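# Shut the block heater's lid without a slam

## Robot

A 7-joint arm with a two-finger parallel gripper is mounted at the origin on the work surface. World frame = base frame: x ahead of the robot, y to its left, z up, the work surface at z = 0. Lengths are in m, angles in degrees, forces in N, time in s.
With the tool pointing down it reaches from about 0.35 to 0.9 m from the base axis. Payload 8.1 kg.
Tool frame: the origin (TCP) lies midway between the tips of the shut fingers; the grasp point (between the pads) lies 19 mm behind it (r.grasp_offset is the distance from the TCP to the grasp point, in m); z points along the fingers, y is the line along which they close (so a half turn about z gives the same grasp; the last joint's range is limited). The gripper opens to 85 mm and grips with 20 to 120 N. Pads are 22 mm wide; open, the fingers measure 114 mm over their backs; the gripper's body (76 mm by 85 mm) begins 54 mm behind the grasp point. The pads swing forward as they close: fully open they stand 13 mm farther back than shut.
Start: joints at [-80.592, 24.895, 1.432, 90.138, -0.665, 64.973, -4.303], TCP at [0.165, 0.603, 0.231] pointing down, gripper open.
Joint ranges: [-149.89, 149.89], [-25.12, 119.58], [-72.63, 75.52], [4.76, 147.25], [-75.54, 255.54], [6.69, 114.76], [-157.13, 157.13]. Speed limits (degrees/s): [127.2, 127.2, 172.46, 172.46, 180, 180, 180].

## Interface

Orientations are given as a 3x3 rotation matrix whose columns are the frame's x, y, z axes.
In Python, from workcell import r gives the robot as it stands.
- The arm moves only by the shell command python3 -m handwheel 'ROWS' [FORCE]. ROWS is JSON, a list of rows, each a list of 3 entries, a list of its own where there are three numbers: the shift along the tool's x, y, z in m, then the turn about the tool's z in degrees, then the gripper's target within -1 to 1 (shut at 1, half-way at 0, fully open at -1). A call has 1 to 10 rows; each row shifts and turns the commanded pose from where the row before left it, along the tool's axes as they then stand; what a row does not reach is not made up. A row lasts 1/10 s, in which the tool goes at most 50 mm and 8.59 degrees, less where a joint would pass 70% of its speed; a pose out of reach is approached as far as the arm can. A call with a gripper value outside its range is refused whole. The fingers move at their own pace and stop on an object; FORCE is the grip in N (left out, the last holds). Time passes only in rows, so rows that do not move let the fingers close. It gives the time, the measured TCP pose, the force, the opening and the grip force at its end, in the units of the state.
- r.sense(): the state, without advancing time (a new reading comes with each control period).
- r.grab_frame(name): name is "scene" or "top" or "wrist"; returns a dict with "img" (480x640x3 uint8, red, green, blue), "depth" (480x640 float32, m along the optical axis (not along the pixel's ray), 0 where there is no reading), "fx", "fy", "cx", "cy" (pixels), "pose" (4x4, takes a point from camera to world coordinates). Camera axes: x right, y down, z forward; pixel columns grow to the right and rows downward; lengths in m; the calibration is good to about 2 mm. The wrist camera is an equidistant fisheye: a pixel r from the principal point sees the ray r / f radians off the axis. A picture is of the moment at which its call begins.
- r.close_job(): hands the job in; it is judged then, once.
The state is a dict: "time_s": time; "joint_pos": joint angles; "qd": joint speeds; "joint_torque": joint torques, N m; "position": TCP position; "orientation": TCP orientation; "ft_force": force on the tool from outside, world axes, zero at the start; "moment": the same for the moment, N m; "opening": finger opening in m; "grasp_force": force on a finger pad.
Only numpy, scipy, OpenCV 4.12 (cv2) and the standard library are available. Lean on these libraries where they do the work, as an engineer would, in place of code of your own. Each camera call takes 0.05 s, during which the arm holds its last target. There are 200 camera calls.

## Task

The lid of the tube heater stands open, leaning back past upright. Tip it forward from behind with a fingertip so that it starts to fall, catch it on a finger on its way down, and lower it gently until it is fully shut, without letting it slam. Do not grip or force the lid, and leave the bottle, the beaker and the jar where they stand.

Things in the scene. Friction and masses are not known exactly. Their poses are not given: they have to be found in the camera images.
- heater: grey tube heater fixed to the bench, a box 120 (x) by 200 (y) by 110 mm high, open at the top, with glass tubes inside that end below its rim. Origin at the centre of its underside on the bench; its own -x side (black control panel) is the front, which more or less faces the robot's right (the world's -y, give or take 20 degrees); z up. The lid hinges on its far (+x) top rim; nothing stands behind it within 60 mm
- lid (a joint): hinge angle of the lid in rad: 0 fully shut (level), 1.57 upright, 1.75 the stop, leaning back. Starts at 1.63 to 1.75. Friction (0.045 N m) holds it within about 0.15 rad of upright; tipped forward to below about 1.4 it falls by itself, slowly at first (2.2 to 3.5 s from 1.3 to 0.3, as its mass varies; damper 0.28 N m s/rad) and, if nothing holds it, hits the rim at about 0.8 rad/s.
- lid_hinge (a point): point on the hinge axis, middle of the lid's width, 110 mm above the bench, 60 mm behind the heater's centre (heater's own +x). The axis is level, along the heater's y. Axes as the lid's: x from the free edge to the hinge, y along the hinge, z out of the lid's outer face
- lid_edge (a point): middle of the lid's free edge, on its inner face (the underside when shut). The lid is a flat plate, 155 mm from hinge to edge, 200 mm wide, 10 mm thick, about 0.35 kg; when shut it reaches 35 mm out over the front of the heater, as a lip that a finger below it can carry from the front and then leave downwards. Axes as the lid's
- bottle: loose amber bottle, 52 mm across, 110 mm high, origin at the centre of its foot; beside or behind the heater, leave it alone
- beaker: loose white beaker, 60 mm across, 75 mm high, origin at the centre of its foot; leave it alone
- jar: loose clear jar, 50 mm across, 60 mm high, origin at the centre of its foot; leave it alone

How it is judged:
By the outcome, as a careful person would: the job done as asked, in the order asked, and still so for the second after the job is handed in, with the robot touching nothing.
It also fails if it takes over 58 s, if anything falls off the work surface, if the arm or the gripper's body presses on something with over 40 N, if the wrist force passes 120 N, or if a joint passes its speed limit or range.

## Working session

There is one attempt and no reset: what is moved stays moved. The work goes in short steps, Python scripts to look and compute and a shell command to move; the robot and the scene stay as the last step left them, time stands still between calls to the robot, and variables do not carry over. Pictures are saved under pics/ and viewed, at most 10 in all, crops included, and the job is handed in when it is done.

```bash
ls; mkdir -p pics
python3 - <<'E'
from workcell import r
import cv2,numpy as np
s=r.sense();print({k:np.round(v,3).tolist() for k,v in s.items()})
fs=[r.grab_frame(n) for n in("scene","top")]
for n,f in zip(("scene","top"),fs):
    np.savez(f"/tmp/{n}.npz",**f)
    print(n,f["fx"],f["fy"],f["cx"],f["cy"],np.round(f["pose"],3).tolist())
    cv2.imwrite(f"pics/{n}.png",f["img"][...,::-1])
E
```

```text
pics
{'time_s': 0.0, 'joint_pos': [-80.595, 24.935, 1.429, 90.19, -0.664, 64.973, -4.3], 'qd': [-0.045, 0.077, 0.027, -0.002, 0.008, 0.006, 0.003], 'joint_torque': [0.0, -67.046, 1.025, -31.622, 0.016, 0.012, -0.0], 'position': [0.165, 0.602, 0.231], 'orientation': [[-0.965, 0.264, -0.0], [0.264, 0.965, -0.002], [-0.0, -0.002, -1.0]], 'ft_force': [0.668, -0.496, 0.218], 'moment': [-0.043, -0.007, -0.007], 'grasp_force': 0.0, 'opening': 0.086}
scene 603.7254186703318 603.7254186703318 313.1124538806101 229.21962850201518 [[0.827, 0.41, -0.385, 0.979], [0.562, -0.625, 0.541, -0.485], [-0.019, -0.664, -0.747, 0.863], [0.0, 0.0, 0.0, 1.0]]
top 548.5548810388076 548.5548810388076 320.2548286222471 241.0610165605203 [[-0.017, -0.982, 0.186, 0.445], [-1.0, 0.016, -0.003, 0.07], [-0.001, -0.186, -0.983, 0.91], [0.0, 0.0, 0.0, 1.0]]
```

View pics/scene.png

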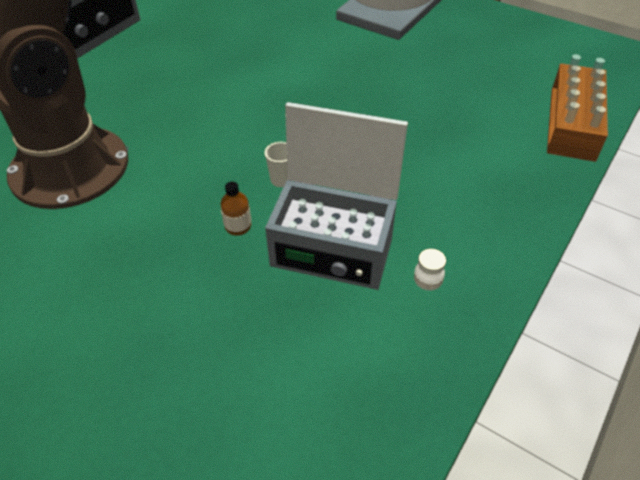

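View pics/top.png

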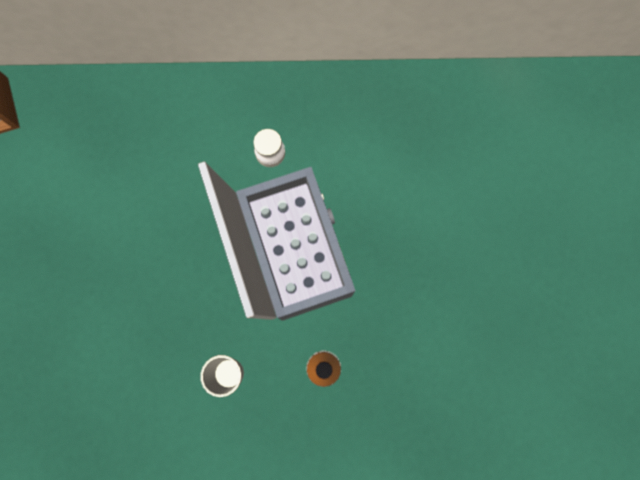

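The scene view shows the heater with its lid open; bottle (236,210) and beaker (280,165) are on the robot's side, the jar (430,268) on the far side. In the top view the rim corners are near (238,193), (312,170), (354,291) and (280,318), and the lid's free edge runs from (202,164) to (250,317).

```bash
cat > h.py <<'E'
import numpy as np
def load(n): return dict(np.load(f"/tmp/{n}.npz"))
def ray(f,u,v):
    d=np.array([(u-f["cx"])/f["fx"],(v-f["cy"])/f["fy"],1.]);P=f["pose"];return P[:3,3],P[:3,:3]@d
def plane(f,u,v,z):
    o,d=ray(f,u,v);return o+d*(z-o[2])/d[2]
def cloud(f):
    v,u=np.mgrid[:480,:640];z=f["depth"]
    p=np.stack([(u-f["cx"])/f["fx"]*z,(v-f["cy"])/f["fy"]*z,z],-1)
    return p@f["pose"][:3,:3].T+f["pose"][:3,3]
E
python3 - <<'E'
from h import *
import cv2
t=load("top");s=load("scene")
for p in [(238,193),(312,170),(354,291),(280,318)]: print("rim",plane(t,*p,.11).round(3))
for n,f in(("top",t),("scene",s)):
    P=cloud(f);ok=f["depth"]>0;z=P[...,2]
    box=ok&(P[...,0]>.3)&(P[...,0]<.75)&(P[...,1]>-.1)&(P[...,1]<.4)
    m=box&(abs(z-.11)<.006)
    pts=P[m][:,:2].astype(np.float32)
    n8,l=cv2.connectedComponents(m.astype(np.uint8))
    big=np.argmax(np.bincount(l.ravel())[1:])+1
    q=P[l==big]; rc=cv2.minAreaRect(q[:,:2].astype(np.float32)); print(n,"rim rect",rc,len(q))
    m=box&(z>.13); q=P[m]
    n8,l,st,_=cv2.connectedComponentsWithStats(m.astype(np.uint8)); 
    big=np.argmax(st[1:,4])+1; q=P[l==big]; c=q.mean(0); w=np.linalg.svd(q-c,full_matrices=False)
    print("lid cloud",c.round(3),"normal",w[2][2].round(3),"sd",w[1]/len(q)**.5,"zmax",q[:,2].max(),len(q), st[big])
for p in [(202,164),(250,317)]: print("lid edge",plane(t,*p,.262).round(3))
print("bottle top",plane(t,324,370,.11).round(3),"beaker rim",plane(t,221,376,.075).round(3),"jar",plane(t,267,143,.06).round(3))
E
```

```text
rim [0.672 0.191 0.11 ]
rim [0.706 0.079 0.11 ]
rim [0.521 0.02  0.11 ]
rim [0.484 0.128 0.11 ]
top rim rect ((0.5978981256484985, 0.10673558712005615), (0.20101499557495117, 0.12097673118114471), 18.02654266357422) 3415
lid cloud [0.571 0.174 0.223] normal [ 0.306 -0.943  0.131] sd [0.0579278  0.04323668 0.00233381] zmax 0.26818007044499614 4029 [ 199  162   76  158 4029]
scene rim rect ((0.5981164574623108, 0.10707725584506989), (0.2009226381778717, 0.12765251100063324), 18.080467224121094) 2629
lid cloud [0.579 0.174 0.203] normal [ 0.309 -0.945  0.104] sd [0.05775493 0.04025623 0.00176593] zmax 0.26758833010536065 8156 [ 286  103  122   89 8156]
lid edge [0.667 0.213 0.262]
lid edge [0.478 0.152 0.262]
bottle top [0.409 0.066 0.11 ] beaker rim [0.402 0.218 0.075] jar [0.77  0.152 0.06 ]
```

```bash
cat >> h.py <<'E'
A=np.radians(18.04); B=np.array([-np.sin(A),np.cos(A),0]); Eh=np.array([np.cos(A),np.sin(A),0])
H=np.array([.598,.1067,.11])+.06*B   # hinge point
def hf(p): p=np.asarray(p)-H; return np.array([p@B,p@Eh,p[...,2]+.11])  # (back, along, z)
def st():
    from workcell import r
    s=r.sense(); R=np.array(s["orientation"]); F=np.array(s["ft_force"])
    print("t",round(s["time_s"],2),"bez mm",(hf(s["position"])*1e3).round(1),"turn left",round(np.degrees(np.arctan2(R[:2,0]@[-B[1],B[0]],R[:2,0]@B[:2])),2),
     "F bez",np.round([F@B,F@Eh,F[2]],1),"j",np.round(s["joint_pos"],1).tolist(),"open",round(s["opening"],4))
E
cat > st.py <<'E'
from h import *
st()
E
python3 -m handwheel '[[[0,0,0],8.1,1],[[0,0,0],8.1,1],[[0,0,0],8.1,1],[[0,0,0],8.1,1],[[0,0,0],8.1,1],[[0,0,0],8.1,1],[[0,0,0],8.1,1]]'; python3 st.py
```

```text
time_s: 0.8
position: [0.1647, 0.6026, 0.2309]
orientation: [[-0.304, 0.953, -0.0], [0.953, 0.304, -0.001], [-0.001, -0.0, -1.0]]
ft_force: [-0.3, -0.6, -0.3]
opening: 0.0
grasp_force: 0.0
t 0.8 bez mm [ 545.7 -258.4  230.9] turn left -0.36 F bez [-0.5 -0.4 -0.3] j [-89.4, 25.1, 14.3, 91.0, -6.6, 64.8, -55.9] open 0.0
```

```bash
python3 -m handwheel '[[[-0.016,0.009,0],-0.36,1],[[-0.032,0.017,0],0,1],[[-0.032,0.017,-0.007],0,1],[[-0.032,0.017,0],0,1],[[-0.032,0.017,0],0,1],[[-0.032,0.017,0],0,1],[[-0.032,0.017,0],0,1],[[-0.032,0.017,0],0,1],[[-0.032,0.017,0],0,1],[[-0.032,0.017,0],0,1]]' >/dev/null; python3 st.py
```

```text
t 1.8 bez mm [241.4 -94.3 238.1] turn left 0.34 F bez [ 0.3  1.2 -1.4] j [-62.3, 18.0, 20.4, 101.1, -7.0, 62.1, -21.2] open -0.0
```

```bash
python3 -m handwheel '[[[-0.03,0.018,0],-0.3,1],[[-0.03,0.018,0],0,1],[[-0.03,0.018,0],0,1],[[-0.03,0.018,0],0,1],[[-0.03,0.014,0],0,1],[[-0.02,0.008,0],0,1],[[-0.005,0,0],0,1],[[0,0,0],0,1]]' >/dev/null; python3 st.py
python3 - <<'E'
from workcell import r
from h import *
import cv2
f=r.grab_frame("scene");np.savez("/tmp/scene.npz",**f);cv2.imwrite("pics/s2.png",f["img"][60:360,160:560,::-1].repeat(2,0).repeat(2,1))
E
```

```text
t 2.6 bez mm [ 68.    0.8 238. ] turn left 0.53 F bez [0.3 0.4 0.1] j [-43.9, 23.4, 23.6, 94.0, -10.1, 64.7, 0.9] open -0.0001
```

View pics/s2.png

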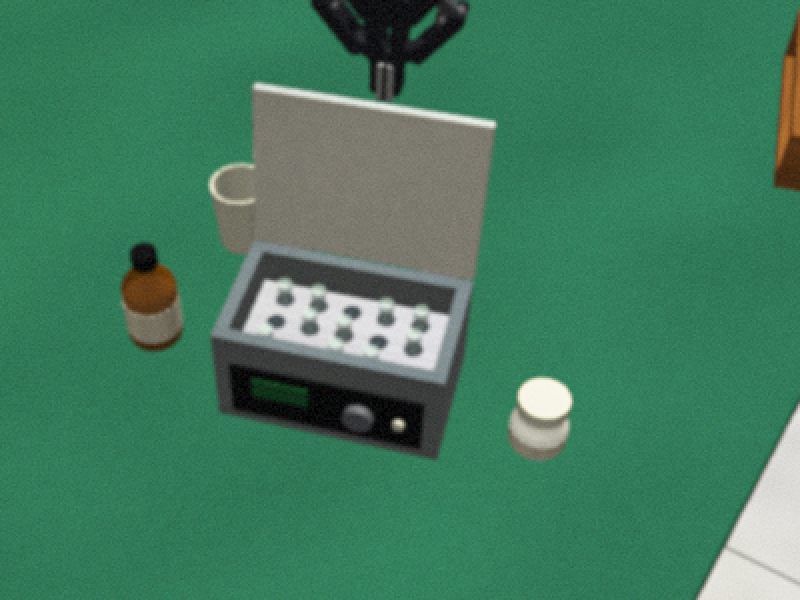

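The heater, lid and three vessels are undisturbed; the shut fingertips (385,90 in the 2x crop) stand behind the middle of the lid's top edge.

```bash
cat >> h.py <<'E'
def lid(f):
    import cv2
    P=cloud(f)-H; b,e,z=P@B,P@Eh,P[...,2]
    m=(f["depth"]>0)&(abs(e)>.06)&(abs(e)<.096)&(b>-.175)&(b<.05)&(z>.012)&(np.hypot(b,z)<.17)
    q=np.stack([b[m],z[m]],1).astype(np.float32)
    if len(q)<50: return None,len(q),None
    vx,vz,*_=cv2.fitLine(q,cv2.DIST_HUBER,0,.001,.001).ravel()
    if vz<0: vx,vz=-vx,-vz
    return round(float(np.arctan2(vz,-vx)),3),len(q),(np.percentile(q[:,1],99)*1e3).round(1)
def look(n="scene"):
    from workcell import r
    f=r.grab_frame(n); np.savez(f"/tmp/{n}.npz",**f); print("lid angle, n, top mm",lid(f)); st()
E
cat > lk.py <<'E'
from h import *
look()
E
python3 -c "
from h import *
print(lid(load('scene')),lid(load('top')))"
python3 -m handwheel '[[[-0.005,0,0],0.5,1],[[-0.008,0,0],0,1],[[-0.008,0,0],0,1],[[-0.007,0,0],0,1],[[-0.007,0,0],0,1],[[-0.007,0,0],0,1],[[-0.006,0,0],0,1]]' >/dev/null; python3 lk.py
```

```text
(1.69, 3126, np.float32(154.2)) (1.671, 1488, np.float32(157.1))
lid angle, n, top mm (1.575, 2912, np.float32(156.0))
t 3.4 bez mm [ 18.8   1.3 238.5] turn left 0.04 F bez [-0.8  0.1  0.6] j [-39.8, 23.3, 24.4, 94.3, -10.4, 64.7, 5.4] open -0.0
```

```bash
python3 -m handwheel '[[[-0.006,0,0],0,1],[[-0.007,0,0],0,1],[[-0.007,0,0],0,1],[[-0.007,0,0],0,1],[[-0.006,0,0],0,1],[[-0.002,0,0],0,1],[[0,0,-0.02],0,1]]' >/dev/null; python3 lk.py
```

```text
lid angle, n, top mm (1.301, 2185, np.float32(152.2))
t 4.15 bez mm [-15.    2.1 261. ] turn left 0.08 F bez [-0.5  1.8  3.2] j [-37.1, 22.4, 25.1, 92.3, -10.1, 67.4, 8.4] open 0.0001
```

```bash
python3 -m handwheel '[[[0,0,-0.035],0,1],[[-0.03,0,-0.004],0,1],[[-0.04,0,0],0,1],[[-0.04,0,0],0,1],[[-0.03,0,0],0,1],[[-0.005,0,0.03],0,1],[[0,0,0.04],0,1],[[0,0,0.035],0,1]]' >/dev/null; python3 lk.py
```

```text
lid angle, n, top mm (1.24, 1289, np.float32(149.9))
t 5.0 bez mm [-158.4   -1.4  185.1] turn left 0.11 F bez [ 2.3 -3.2 -4.2] j [-23.3, 28.9, 25.7, 94.2, -13.9, 60.6, 24.8] open -0.0
```

```bash
python3 -m handwheel '[[[0.01,0,0],0,1],[[0.015,0,0],0,1],[[0.01,0,0],0,1],[[0.003,0.001,0],0,1],[[0,0,0],0,1],[[0,0,0],0,1]]' >/dev/null; python3 lk.py
```

```text
lid angle, n, top mm (1.153, 1180, np.float32(145.5))
t 5.65 bez mm [-121.7    2.7  192.8] turn left 0.1 F bez [-0.3 -0.5 -0.3] j [-26.9, 27.6, 25.8, 95.0, -13.4, 60.4, 21.1] open 0.0003
```

```bash
python3 -m handwheel '[[[0,0,0],0,1],[[0,0,0],0,1],[[0,0,0],0,1],[[0,0,0],0,1],[[0,0,0],0,1],[[0,0,0],0,1],[[0,0,0],0,1],[[0,0,0],0,1]]' >/dev/null; python3 lk.py
```

```text
lid angle, n, top mm (0.911, 632, np.float32(127.5))
t 6.5 bez mm [-121.2    2.6  192.3] turn left 0.13 F bez [ 0.4  0.6 -0.4] j [-26.9, 27.6, 25.7, 95.0, -13.4, 60.4, 21.1] open -0.0002
```

```bash
python3 -m handwheel '[[[0,0,0],0,1],[[0,0,0],0,1],[[0,0,0],0,1],[[0,0,0],0,1]]' >/dev/null; python3 lk.py;python3 -c "
from h import *;import cv2
f=load('scene');cv2.imwrite('pics/s3.png',f['img'][60:360,160:560,::-1].repeat(2,0).repeat(2,1))"
```

```text
lid angle, n, top mm (2.314, 309, np.float32(117.9))
t 6.95 bez mm [-121.4    2.6  192.3] turn left 0.12 F bez [-2.1 -0.9 -0.4] j [-26.9, 27.6, 25.7, 95.0, -13.4, 60.4, 21.1] open -0.0004
```

View pics/s3.png

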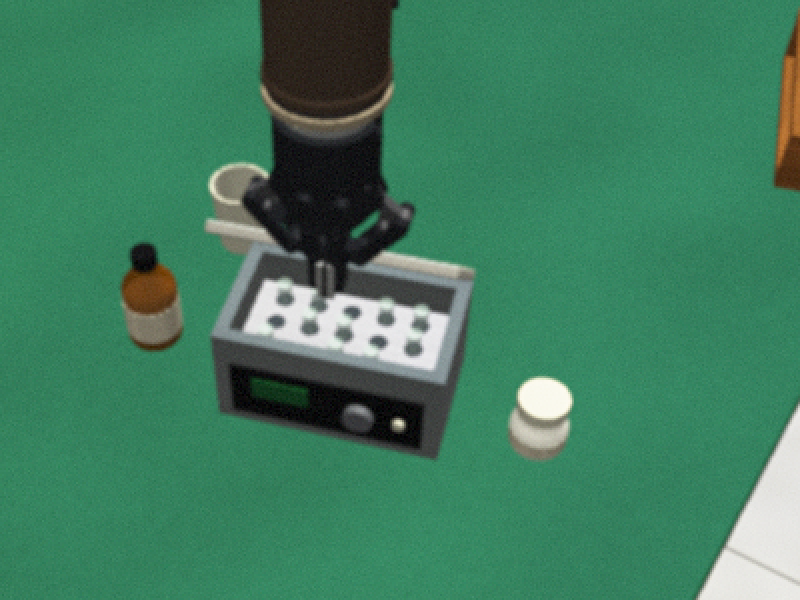

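The lid stands edge-on to this camera (white strip from (205,227) to (470,272)), resting on the fingertip at about 0.8 rad with a push of 2 N: it is caught. Now I lower it along its arc.

```bash
sed -i 's/look()/look("top")/' lk.py; python3 -m handwheel '[[[-0.0014,0,0.0013],0,1],[[-0.0018,0,0.0017],0,1],[[-0.0018,0,0.0017],0,1],[[-0.0017,0,0.0017],0,1],[[-0.0017,0,0.0016],0,1],[[-0.0019,0,0.0021],0,1],[[-0.0019,0,0.0021],0,1],[[-0.0019,0,0.0021],0,1],[[-0.0018,0,0.0021],0,1],[[-0.0018,0,0.0022],0,1]]' >/dev/null; python3 lk.py
```

```text
lid angle, n, top mm (0.61, 1373, np.float32(71.6))
t 8.0 bez mm [-139.4    2.5  173.2] turn left 0.11 F bez [-1.3  0.3 -1. ] j [-24.9, 29.1, 25.4, 95.6, -14.1, 58.5, 23.3] open -0.0
```

```bash
python3 -m handwheel '[[[-0.0017,0,0.0021],0,1],[[-0.0017,0,0.0022],0,1],[[-0.0016,0,0.0022],0,1],[[-0.0016,0,0.0022],0,1],[[-0.0016,0,0.0022],0,1],[[-0.0015,0,0.0023],0,1],[[-0.0014,0,0.0023],0,1],[[-0.0014,0,0.0023],0,1],[[-0.0013,0,0.0023],0,1],[[-0.0013,0,0.0023],0,1]]' >/dev/null; python3 lk.py
```

```text
lid angle, n, top mm (0.41, 2227, np.float32(61.1))
t 9.05 bez mm [-154.4    2.5  150.7] turn left 0.11 F bez [-1.5  0.8 -1.7] j [-23.1, 30.8, 24.8, 96.4, -15.0, 56.2, 25.3] open -0.0002
```

```bash
python3 -m handwheel '[[[-0.0012,0,0.0026],0,1],[[-0.0012,0,0.0026],0,1],[[-0.0011,0,0.0027],0,1],[[-0.0011,0,0.0027],0,1],[[-0.001,0,0.0027],0,1],[[-0.0009,0,0.0027],0,1],[[-0.0009,0,0.0027],0,1],[[-0.0008,0,0.0027],0,1],[[-0.0008,0,0.0027],0,1],[[-0.0007,0,0.0027],0,1]]' >/dev/null; python3 lk.py
```

```text
lid angle, n, top mm (0.204, 2334, np.float32(39.0))
t 10.1 bez mm [-164.     2.5  123.9] turn left 0.12 F bez [-2.7  1.1 -1.5] j [-21.6, 32.7, 24.1, 97.4, -16.0, 53.4, 26.9] open -0.0001
```

```bash
python3 -m handwheel '[[[-0.0004,0,0.0014],0,1],[[-0.0003,0,0.0014],0,1],[[-0.0003,0,0.0014],0,1],[[-0.0003,0,0.0013],0,1],[[-0.0003,0,0.0013],0,1],[[-0.0003,0,0.0013],0,1],[[-0.0002,0,0.0013],0,1],[[-0.0002,0,0.0012],0,1],[[-0.0002,0,0.0012],0,1]]' >/dev/null; python3 lk.py
```

```text
lid angle, n, top mm (0.099, 2122, np.float32(26.5))
t 11.05 bez mm [-166.3    2.7  112.4] turn left 0.13 F bez [-1.4  1.1 -1.1] j [-21.2, 33.5, 23.8, 97.8, -16.4, 52.1, 27.4] open 0.0003
```

```bash
python3 -m handwheel '[[[-0.0002,0,0.001],0,1],[[-0.0001,0,0.001],0,1],[[-0.0001,0,0.001],0,1],[[-0.0001,0,0.001],0,1],[[-0.0001,0,0.001],0,1],[[0,0,0.001],0,1],[[0,0,0.001],0,1]]' >/dev/null; python3 lk.py
```

```text
lid angle, n, top mm (0.042, 1870, np.float32(19.7))
t 11.8 bez mm [-166.9    2.7  105.5] turn left 0.12 F bez [-1.9  0.6 -1.7] j [-21.0, 34.0, 23.6, 98.1, -16.6, 51.4, 27.6] open 0.0001
```

```bash
python3 -m handwheel '[[[-0.00005,0,0.0006],0,1],[[-0.00005,0,0.0006],0,1],[[-0.00005,0,0.0006],0,1],[[-0.00005,0,0.0006],0,1],[[-0.00005,0,0.0006],0,1],[[-0.00005,0,0.0006],0,1]]' >/dev/null; python3 lk.py
```

```text
lid angle, n, top mm (0.016, 1572, np.float32(17.2))
t 12.45 bez mm [-167.1    2.7  102. ] turn left 0.13 F bez [-2.7  0.8 -2.7] j [-20.9, 34.2, 23.5, 98.3, -16.7, 51.0, 27.8] open -0.0005
```

```bash
cat >> h.py <<'E'
def low(f):
    P=cloud(f)-H; b,e,z=P@B,P@Eh,P[...,2]
    m=(f["depth"]>0)&(abs(e)>.06)&(abs(e)<.095)&(b>-.14)&(b<-.02)&(abs(z)<.06)
    k=np.polyfit(b[m],z[m],1); return "low angle",round(-k[0],4),"z at hinge mm",round(k[1]*1e3,2),m.sum()
E
cat > lk.py <<'E'
from h import *
look("top"); print(low(load("top")))
E
python3 -c "
from h import *
print(low(load('top')))"
python3 -m handwheel '[[[-0.0001,0,0.0002],0,1],[[-0.0001,0,0.0002],0,1],[[-0.0001,0,0.0002],0,1],[[0,0,0],0,1]]' >/dev/null; python3 lk.py
```

```text
('low angle', np.float64(0.0277), 'z at hinge mm', np.float64(11.23), np.int64(1716))
lid angle, n, top mm (0.0, 618, np.float32(14.9))
t 12.9 bez mm [-167.3    2.8  101.6] turn left 0.14 F bez [-1.4 -0.7 -0.2] j [-20.8, 34.2, 23.4, 98.3, -16.8, 51.0, 27.8] open 0.0
('low angle', np.float64(-0.0003), 'z at hinge mm', np.float64(11.21), np.int64(1702))
```

The lid now reads level. I back the finger off slowly and check.

```bash
python3 -m handwheel '[[[-0.0002,0,0],0,1],[[-0.0003,0,0],0,1],[[-0.0005,0,0],0,1],[[-0.001,0,0],0,1],[[-0.003,0,0],0,1],[[-0.01,0,0],0,1],[[-0.02,0,0],0,1],[[-0.02,0,0],0,1],[[-0.01,0,0],0,1],[[0,0,0],0,1]]' >/dev/null; python3 lk.py
python3 - <<'E'
from workcell import r
import cv2
cv2.imwrite("pics/s4.png",r.grab_frame("scene")["img"][...,::-1])
E
```

```text
lid angle, n, top mm (3.14, 1306, np.float32(15.0))
t 13.95 bez mm [-233.1    2.6  101.4] turn left 0.04 F bez [ 1.  -0.1  0.3] j [-14.6, 36.1, 23.3, 94.7, -17.1, 52.7, 33.2] open 0.0001
('low angle', np.float64(-0.0005), 'z at hinge mm', np.float64(11.24), np.int64(3733))
```

View pics/s4.png

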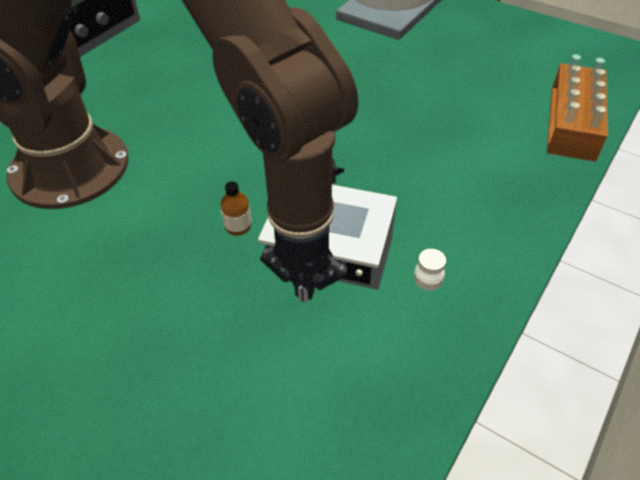

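The lid lies flat and shut on the heater (white plate around (365,225)). The finger stands free in front of it, and the bottle (236,210) and jar (430,268) are where they were; the beaker is hidden behind the arm here, so I check it in the top view as I hand in.

Run:
```python
from workcell import r
from h import *
f=r.grab_frame("top");P=cloud(f)
for n,c,h in(("beaker",(.402,.218),.075),("bottle",(.409,.066),.11),("jar",(.77,.152),.06)):
    m=(np.hypot(P[...,0]-c[0],P[...,1]-c[1])<.06)&(abs(P[...,2]-h)<.008);print(n,P[m].mean(0).round(3) if m.any() else None,m.sum())
f0=load("top");print(lid(f0))
print(r.close_job())
```

```text
beaker [0.401 0.222 0.075] 334
bottle [0.409 0.066 0.111] 236
jar [0.77  0.151 0.061] 599
(3.14, 1306, np.float32(15.0))
the job is handed in; nothing more can be done
None
```

The lid was tipped from behind, caught at about 0.8 rad with the fingertip against its free edge, and lowered slowly until it was level and shut. The bottle, beaker and jar did not move, the finger was clear of everything, and I handed the job in at about 14 s; no verdict came back.

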